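Load the gas-filter cartridge and clamp it home

ROBOT

A 6-joint arm with a two-finger parallel gripper is mounted at the origin on the work surface. World frame = base frame: x ahead of the robot, y to its left, z up, the work surface at z = 0. Lengths are in m, angles in rad, forces in N, time in s.
With the tool pointing down it reaches from about 0.275 to 0.85 m from the base axis. Payload 5.2 kg.
Tool frame: the origin (TCP) lies on the front face of the gripper's body, between the roots of the fingers; the fingertips stand 73 mm ahead of it and the grasp point (between the pads) lies 54 mm ahead of it; z points along the fingers, y is the line along which they close (so a half turn about z gives the same grasp; the last joint's range is limited). The gripper opens to 85 mm and grips with 20 to 120 N. Pads are 22 mm wide; open, the fingers measure 114 mm over their backs; the gripper's body (76 mm by 85 mm) begins 54 mm behind the grasp point. The pads swing forward as they close: fully open they stand 13 mm farther back than shut.
Start: joints at [-1.324, 0.259, 1.535, -0, 1.348, -0.203], TCP at [0.239, -0.495, 0.304] pointing down, gripper open.
Joint ranges: [-3.14, 3.14], [-0.91, 2.08], [0.19, 2.58], [-1.22, 4.36], [0.22, 2.71], [-3.12, 3.12]. Speed limits (rad/s): [2.57, 2.57, 3.14, 3.14, 3.14, 3.14].

INTERFACE

Orientations are given as a unit quaternion [x, y, z, w].
In Python, from bench import monitor, eyes, order gives the robot as it stands.
- The arm moves only by the tool apply_moves, never from a script. Its argument "series" is one flat list of numbers, 7 for each row, row after row: the shift along the tool's x, y, z in mm, then the turn, a rotation vector about the tool's x, y, z in degrees, then the finger opening in mm, from 0 to 85.4. In form: [tx, ty, tz, ax, ay, az, claw, tx, ty, tz, ax, ay, az, claw, ...]. A call has 1 to 8 rows; each row shifts and turns the commanded pose from where the row before left it, along the tool's axes as they then stand; what a row does not reach is not made up. A row lasts 1/12 s, in which the tool goes at most 41.7 mm and 7.16 degrees, less where a joint would pass 70% of its speed; a pose out of reach is approached as far as the arm can. A call with a gripper value outside its range is refused whole. The fingers move at their own pace and stop on an object; "force" is the grip in N (left out, the last holds). Time passes only in rows, so rows that do not move let the fingers close. It gives the time, the measured TCP pose, the force, the opening and the grip force at its end, in the units of the state.
- monitor.get_state(): the state, without advancing time (a new reading comes with each control period).
- eyes.camera(name): name is "scene" or "top" or "wrist"; returns (picture, depth): 384x512x3 uint8, red, green, blue; 384x512 float32, m along the optical axis (not along the pixel's ray), 0 where there is no reading.
- eyes.camera_params(name): a dict with "K" (3x3 intrinsics, pixels), "R" (3x3) and "t" (3): a world point X has camera coordinates R X + t; the wrist camera has in their place "hand_eye" (4x4, takes a point from camera to tool coordinates, whose origin is the TCP and whose axes are the flange's). Camera axes: x right, y down, z forward; pixel columns grow to the right and rows downward; lengths in m; the calibration is good to about 2 mm. A picture is of the moment at which its call begins: read the wrist's pose just before it. camera_params takes no time and is no camera call.
- order.close_job(): hands the job in; it is judged then, once.
The state is a dict: "t": time; "joints": joint angles; "qvel": joint speeds; "joint_torque": joint torques, N m; "tcp_pos": TCP position; "ee_rot": TCP orientation; "contact_force": force on the tool from outside, world axes, zero at the start; "moment": the same for the moment, N m; "opening": finger opening in m; "grip_force": force on a finger pad.
Only numpy, scipy, OpenCV 4.12 (cv2) and the standard library are available. Lean on these libraries where they do the work, as an engineer would, in place of code of your own. Each camera call takes 0.05 s, during which the arm holds its last target. There are 200 camera calls.

TASK

Put the oblong filter cartridge upright into the pocket of the filter station and let go of it with the clamp still open, then swing the clamp shut so that the clamp, not your fingers, drives the cartridge down fully home; leave the clamp shut. The pocket is not exactly where it is reported, so find it by light touch: slide the cartridge gently against the pocket's stop before lowering it, and feel for the end of the clamp's travel without leaning on it. Never press hard on the station or jam the cartridge, and leave the round canister, the jar and the amber bottle where they stand.

Things in the scene. Friction and masses are not known exactly. Their poses are not given: they have to be found in the camera images.
- cartridge_mid (a point): centre of the loose oblong filter cartridge: an upright box 46 mm long (its own x) by 32 mm wide (its own y) by 70 mm tall, white with a grey cap on its upper 16 mm and paper labels on the wide faces, about 0.1 to 0.2 kg. The point lies on its axis 35 mm above its underside; z is up. It is the same either way round. It starts upright on the bench, to the left or right of the station.
- cartridge: the same cartridge, origin at the centre of its underside (35 mm below its centre point)
- cradle: the fixed filter station: grey base plate 200 mm (x) by 110 mm (y) by 12 mm; origin under it on the bench, on its middle line; x points away from the robot towards the two hinge posts (116 mm tall, at x = 75 mm, y = +-23 mm), z up. On it sits an aluminium block, the saddle: 84 mm (x) by 74 mm (y), flat deck 46 mm above the bench, with an oblong pocket.
- pocket_nominal (a point): nominal centre of the pocket's mouth, at deck height, above the station's origin; axes as the station's. The pocket is 48.2 mm (x) by 34.2 mm (y) with a 1.5 mm chamfer. The saddle with pocket, stop and seat is locked up to 10 mm either way from nominal along the station's x; this shift is NOT in any reading. In y the pocket is true.
- stop_nominal (a point): nominal top of the stop's near face: on the far (+x) side of the pocket a 12 mm thick plate, 50 mm wide (y), rises 14 mm above the deck. Its near face is flush with the pocket's far wall, 24.1 mm from the pocket's centre: a cartridge slid in +x just above the deck until it touches the stop is in line with the pocket. It shifts with the saddle.
- seat_nominal (a point): nominal top of the rubber seat in the pocket, 12 mm below the deck. It carries the placed cartridge (centre then 69 mm above the bench), yields only above about 15 N and stays where it is pushed. 8 mm lower hard ledges stop the cartridge: fully home (centre 61 mm above the bench). It shifts with the saddle.
- clamp (a joint): angle of the clamp in rad: 0 when shut on a cartridge that is fully home, growing as it opens upward and away from the robot (1.57 = upright, at most 2.1). It starts standing open. The hinge is stiff (about 0.22 N m) and stays where it is left. Without a cartridge it could go to -0.06. Its rubber foot, 75 mm from the hinge, meets the placed cartridge at about 0.11 rad; from there about 10 N downward on the clamp's bar is needed to drive the cartridge, then it stops firmly.
- clamp_hinge (a point): the middle of the clamp's hinge axis (along the station's y), 104 mm above the bench, 75 mm in +x from the station's origin; axes as the station's. Standing open, the clamp reaches up to 250 mm above the bench
- clamp_bar (a point): the middle of the clamp's black crossbar (along the station's y, 66 mm long, 16 mm thick) at the free end of the 26 mm wide, 10 mm thick steel arm, 135 mm from the hinge; shut, it lies at x = -60 mm, 106 mm above the bench
- canister_mid (a point): centre of a round white filter canister (42 mm across, 74 mm tall, wrong kind), a bystander; 37 mm above its underside
- jar_mid (a point): centre of a glass jar, 52 mm across, 62 mm tall, a bystander
- amber_mid (a point): centre of a small amber bottle, 40 mm across, 85 mm tall, a bystander
Not all that is in view belongs to the job. Leave any red look-alike of the cradle alone.

How it is judged:
On the way, in this order (a step that is already met when the one before it is completed fails the run):
1. the cartridge stands upright in the pocket, let go, with the clamp still open (beyond 1 rad) (horizontal distance between cartridge_mid and cradle below 0.0145 m and y of cartridge_mid in the frame of cradle between -0.004 and 0.004 m and angle between cartridge_mid's own z axis and vertical below 0.07 rad and linear speed of cartridge below 0.01 m/s and z of cartridge_mid in the frame of cradle below 0.072 m and contact force between the fingers and cartridge below 0.1 N and value of joint clamp above 1 rad), for 0.2 s.
2. the clamp is shut and the cartridge driven home (horizontal distance between cartridge_mid and cradle below 0.0145 m and y of cartridge_mid in the frame of cradle between -0.004 and 0.004 m and angle between cartridge_mid's own z axis and vertical below 0.07 rad and z of cartridge_mid in the frame of cradle below 0.0628 m and value of joint clamp below 0.05 rad), for 0.1 s.
At the end, for the whole second after the job is handed in: the cartridge is upright (within 4 degrees) in the pocket, its underside on the ledges (centre at most 1.8 mm above its home height), at rest and released, and the clamp is shut (below 0.05 rad) (all of step 2 and linear speed of cartridge below 0.01 m/s); the robot touches nothing.
It fails at once if the robot presses on the station or its clamp with more than 30 N (contact force between any of the fingers, the arm and cradle above 30 N).
It fails at once if the cartridge is jammed against the station with more than 30 N while the clamp is open (contact force between cartridge and cradle above 30 N and value of joint clamp above 0.3 rad).
It fails at once if the cartridge is driven more than half-way home by hand, with the clamp open (horizontal distance between cartridge_mid and cradle below 0.0145 m and z of cartridge_mid in the frame of cradle below 0.0645 m and value of joint clamp above 0.3 rad).
It fails at once if the round canister, the glass jar or the amber bottle is moved by more than 20 mm (distance of any of canister_mid, jar_mid, amber_mid from where it was at the start of the episode above 0.02 m).
It also fails if it takes over 61 s, if anything falls off the work surface, if the arm or the gripper's body presses on something with over 40 N, if the wrist force passes 120 N, or if a joint passes its speed limit or range.

## Working session

There is one attempt and no reset: what is moved stays moved. The work goes in short steps, Python scripts to look and compute and a tool call to move; the robot and the scene stay as the last step left them, time stands still between calls to the robot, and variables do not carry over. Pictures are saved under pics/ and viewed, at most 10 in all, crops included, and the job is handed in when it is done.

Besides the shell and the picture viewer there is one more tool, called as name(argument=value, ...) on one line, values as JSON. apply_moves: Moves the arm, as the interface text tells. Its arguments: {"type":"object","properties":{"series":{"type":"array"},"force":{"type":"number"}},"required":["series"]}

```bash
mkdir -p pics; ls
cat > h.py <<'E'
import numpy as np, cv2
from bench import monitor, eyes, order
def cloud(n):
    st=monitor.get_state(); p,d=eyes.camera(n); c=eyes.camera_params(n); K=np.array(c["K"])
    v,u=np.mgrid[:384,:512]; P=np.stack([(u-K[0,2])/K[0,0]*d,(v-K[1,2])/K[1,1]*d,d],-1)
    if n=="wrist":
        from scipy.spatial.transform import Rotation as R
        H=np.array(c["hand_eye"]); W=(P@H[:3,:3].T+H[:3,3])@R.from_quat(st["ee_rot"]).as_matrix().T+np.array(st["tcp_pos"])
    else:
        W=(P-np.array(c["t"]))@np.array(c["R"])
    W[d==0]=np.nan
    return p,W
E
python3 - <<'E'
from h import *
im=[]
for n in("scene","top"):
    p,W=cloud(n); np.savez(n,p=p,W=W); im.append(p)
cv2.imwrite("pics/a.png",cv2.resize(np.hstack(im)[:,:,::-1],(800,300),interpolation=cv2.INTER_AREA))
cv2.imwrite("pics/top.png",im[1][:,:,::-1])
print(monitor.get_state())
E
```

```text
pics
{'t': 0.1, 'joints': array([-1.32383043e+00,  2.59278837e-01,  1.53593514e+00, -6.03038907e-06,
        1.34800501e+00, -2.02821634e-01]), 'qvel': array([ 0.00027842, -0.00182575, -0.00368151,  0.00072596,  0.00126026,
        0.00166295]), 'joint_torque': array([ 1.67274826e-03, -4.46970534e+01, -2.91247737e+01, -3.35035993e-04,
        6.25567845e-03,  3.54821486e-05]), 'tcp_pos': array([ 0.23904976, -0.49495545,  0.30316849]), 'ee_rot': array([ 9.74817332e-01,  2.23003382e-01, -2.08862524e-05, -8.12902560e-04]), 'contact_force': array([ 0.35049829, -0.58012005,  0.81843135]), 'moment': array([ 0.01324515, -0.06138967, -0.03637113]), 'grip_force': 0.0, 'opening': 0.08544334385787514}
```

View pics/a.png

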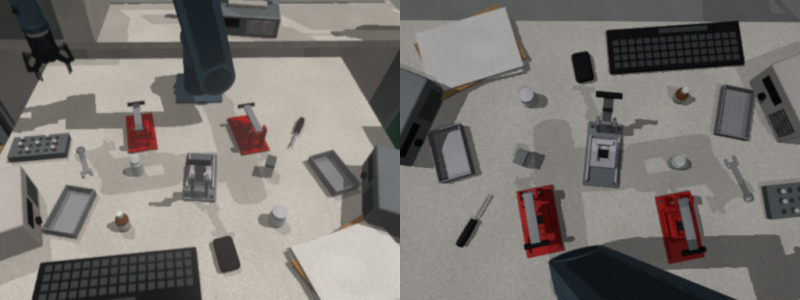

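View pics/top.png

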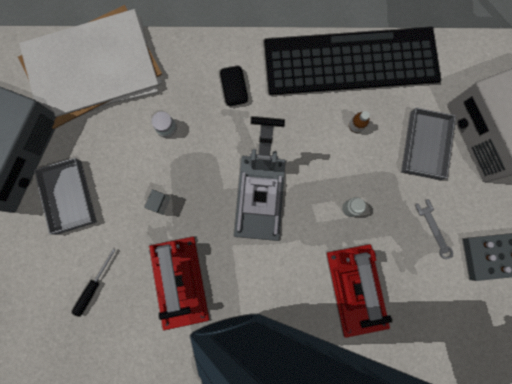

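The top view shows the station at about (261,198), the cartridge with its grey cap at (155,200), the canister at (163,124), the jar at (357,206) and the amber bottle at (361,121). The red stations are decoys.

Run:
```python
from h import *
z=np.load("top.npz"); p,W=z["p"],z["W"]
def box(name,r,zl,zh):
    u0,u1,v0,v1=r; S=W[v0:v1,u0:u1].reshape(-1,3); S=S[(S[:,2]>zl)&(S[:,2]<zh)]
    (c,s,a)=cv2.minAreaRect((S[:,:2]*1000).astype(np.float32))
    print(name,len(S),"c",np.round(c,1),"size",np.round(s,1),"ang",round(a,1),"z",np.round(np.median(S[:,2]),4), "mean",S[:,:2].mean(0).round(4))
box("cart",(135,185,180,220),.06,.08)
box("canister",(145,185,105,145),.06,.09)
box("jar",(335,380,190,225),.05,.08)
box("amber",(345,380,105,140),.07,.1)
box("plate",(225,295,150,245),.006,.02)
box("deck",(225,295,150,245),.04,.052)
box("stop",(235,295,150,245),.055,.068)
box("bar",(240,295,110,130),.2,.27)
print("table z",np.nanmedian(W[230:240,100:140,2]))
```

```text
cart 303 c [482.9 237.5] size [32.9 45.8] ang 69.4 z 0.0695 mean [0.4823 0.2364]
canister 264 c [673. 229.] size [44.7 44.8] ang 28.1 z 0.0619 mean [0.6729 0.2292]
jar 262 c [ 471.3 -221.6] size [40.5 36.8] ang 13.6 z 0.0722 mean [ 0.4705 -0.2203]
amber 72 c [ 679.7 -244.4] size [18.9 17.2] ang 0.8 z 0.0836 mean [ 0.6787 -0.2441]
plate 2106 c [498.2  -2.7] size [110.  200.3] ang 84.7 z 0.0116 mean [ 0.489  -0.0016]
deck 725 c [516.8  -4.5] size [ 73.8 123.1] ang 84.9 z 0.0455 mean [ 0.4927 -0.0024]
stop 128 c [548.9  -7.7] size [53.3 55.6] ang 84.1 z 0.0596 mean [ 0.5311 -0.0059]
bar 350 c [614.1 -13.7] size [65.8 18.1] ang 85.1 z 0.2389 mean [ 0.6126 -0.0133]
table z -0.00014039015767268635
```

apply_moves(series=[0, 0, 0, 0, 0, 6.63, 85, 0, 0, 0, 0, 0, 6.63, 85, 0, 0, 0, 0, 0, 6.63, 85, 0, 0, 0, 0, 0, 6.63, 85, 0, 0, 0, 0, 0, 6.63, 85, 0, 0, 0, 0, 0, 6.63, 85, 0, 0, 0, 0, 0, 6.62, 85, 0, -20, 0, 0, 0, 0, 85])

```text
t: 0.77
tcp_pos: [0.2452, -0.4787, 0.3032]
ee_rot: [0.983, -0.183, -0.0, 0.001]
contact_force: [-0.1, 0.5, 0.6]
opening: 0.0853
grip_force: 0.0
```

apply_moves(series=[-2, -38, 2, 0, 0, 0, 85, -2, -38, 2, 0, 0, 0, 85, -2, -38, 2, 0, 0, 0, 85, -2, -38, 2, 0, 0, 0, 85, -2, -38, 2, 0, 0, 0, 85, -2, -38, 2, 0, 0, 0, 85, -2, -38, 2, 0, 0, 0, 85, -2, -38, 2, 0, 0, 0, 85])

```text
t: 1.43
tcp_pos: [0.3382, -0.1845, 0.2876]
ee_rot: [0.984, -0.179, -0.0, -0.0]
contact_force: [1.3, 0.2, 0.7]
opening: 0.0848
grip_force: 0.0
```

apply_moves(series=[-2, -38, 2, 0, 0, 0, 85, -2, -38, 2, 0, 0, 0, 85, -2, -38, 2, 0, 0, 0, 85, -2, -38, 2, 0, 0, 0, 85, -2, -38, 2, 0, 0, 0, 85, -2, -38, 2, 0, 0, 0, 85, -2, -38, 2, 0, 0, 0, 85, 0, -38, 2, 0, 0, 0, 85])

```text
t: 2.1
tcp_pos: [0.4319, 0.1052, 0.2717]
ee_rot: [0.984, -0.179, -0.0, 0.0]
contact_force: [0.6, 0.4, -0.0]
opening: 0.0848
grip_force: 0.0
```

```bash
cat >> h.py <<'E'
from scipy.spatial.transform import Rotation as R
def to(x,y,z,yaw):  # remaining shift (tool mm, present axes) and turn about tool z, deg; tool-x yaw target
    s=monitor.get_state(); M=R.from_quat(s["ee_rot"]).as_matrix()
    e=(np.array([x,y,z])-s["tcp_pos"])*1000@M
    yw=np.degrees(np.arctan2(M[1,0],M[0,0]))
    print("t",round(s["t"],2),"tcp",s["tcp_pos"].round(4),"yaw",yw.round(2),"zdir",M[:,2].round(4),"F",s["contact_force"].round(1),"shift",e.round(1),"turn",-(yaw-yw))
E
python3 - <<'E'
from h import *
to(.483,.2375,.106,-20.6); print(monitor.get_state()["joints"].round(2), np.round(eyes.camera_params("wrist")["hand_eye"],3))
p,W=cloud("wrist"); cv2.imwrite("pics/w1.png",p[:,:,::-1])
S=W[(W[...,2]>.06)&(W[...,2]<.078)&(abs(W[...,0]-.483)<.05)&(abs(W[...,1]-.2375)<.05)]
print(len(S),cv2.minAreaRect((S[:,:2]*1000).astype(np.float32)),np.median(S[:,2]))
E
```

```text
t 2.1 tcp [0.4319 0.1052 0.2717] yaw -20.6 zdir [-4.e-04 -1.e-04 -1.e+00] F [ 0.6  0.4 -0. ] shift [   1.3 -141.9  165.6] turn -0.004794682368917336
[-0.01  0.09  1.82 -0.    1.23  1.92] [[-0.001 -0.959 -0.283  0.071]
 [ 1.    -0.001  0.    -0.001]
 [-0.    -0.283  0.959 -0.068]
 [ 0.     0.     0.     1.   ]]
1821 ((482.68511962890625, 236.02908325195312), (32.65747833251953, 46.18956756591797), 68.52336120605469) 0.06753008833604562
```

The wrist view confirms the cartridge at (0.483, 0.236). The wrist camera sits on the +x side, where it would come close to the open clamp, so I turn the tool half round.

apply_moves(series=[0, 0, 0, 0, 0, -7.1, 85, 0, 0, 0, 0, 0, -7.1, 85, 0, 0, 0, 0, 0, -7.1, 85, 0, 0, 0, 0, 0, -7.1, 85, 0, 0, 0, 0, 0, -7.1, 85, 0, 0, 0, 0, 0, -7.1, 85, 0, 0, 0, 0, 0, -7.1, 85, 0, 0, 0, 0, 0, -7.1, 85])

```text
t: 2.82
tcp_pos: [0.432, 0.1028, 0.2716]
ee_rot: [0.95, 0.313, -0.0, -0.0]
contact_force: [0.2, 0.3, 1.4]
opening: 0.0849
grip_force: 0.0
```

apply_moves(series=[0, 0, 0, 0, 0, -7.1, 85, 0, 0, 0, 0, 0, -7.1, 85, 0, 0, 0, 0, 0, -7.1, 85, 0, 0, 0, 0, 0, -7.1, 85, 0, 0, 0, 0, 0, -7.1, 85, 0, 0, 0, 0, 0, -7.1, 85, 0, 0, 0, 0, 0, -7.1, 85, 0, 0, 0, 0, 0, -7.1, 85])

```text
t: 3.48
tcp_pos: [0.432, 0.1028, 0.2716]
ee_rot: [0.686, 0.727, -0.0, -0.0]
contact_force: [0.4, 0.4, 0.3]
opening: 0.085
grip_force: 0.0
```

apply_moves(series=[0, 0, 0, 0, 0, -7.1, 85, 0, 0, 0, 0, 0, -7.1, 85, 0, 0, 0, 0, 0, -7.1, 85, 0, 0, 0, 0, 0, -7.1, 85, 0, 0, 0, 0, 0, -7.1, 85, 0, 0, 0, 0, 0, -7.1, 85, 0, 0, 0, 0, 0, -7.1, 85, 0, 0, 0, 0, 0, -7.1, 85])

```text
t: 4.15
tcp_pos: [0.432, 0.1028, 0.2716]
ee_rot: [0.258, 0.966, -0.0, -0.0]
contact_force: [-0.2, 1.2, -0.0]
opening: 0.0851
grip_force: 0.0
```

apply_moves(series=[0, 0, 0, 0, 0, -7.1, 85, 0, 0, 0, 0, 0, -2.1, 85, 0, 36, 15, 0, 0, 0, 85, 0, 36, 15, 0, 0, 0, 85, 0, 36, 15, 0, 0, 0, 85, 0, 34, 15, 0, 0, 0, 85, 0, 0, 0, 0, 0, 0, 85])

```text
t: 4.73
tcp_pos: [0.4834, 0.2394, 0.2083]
ee_rot: [0.181, 0.983, 0.0, -0.002]
contact_force: [-0.4, -0.9, -0.2]
opening: 0.0847
grip_force: 0.0
```

Run:
```python
from h import *
p,W=cloud("wrist"); cv2.imwrite("pics/w1.png",p[:,:,::-1])
S=W[(W[...,2]>.06)&(W[...,2]<.078)&(abs(W[...,0]-.483)<.05)&(abs(W[...,1]-.2375)<.05)]
print(len(S),cv2.minAreaRect((S[:,:2]*1000).astype(np.float32)),np.median(S[:,2]))
to(.483,.2365,.106,159); print(monitor.get_state()["joints"].round(2))
```

```text
2683 ((482.954833984375, 237.00320434570312), (32.00297927856445, 45.636268615722656), 68.14569091796875) 0.06763984739255047
t 4.78 tcp [0.4828 0.2374 0.2094] yaw 159.16 zdir [-4.1e-03 -7.0e-04 -1.0e+00] F [-1.1 -0.5  0.2] shift [ -0.9  -0.5 103.4] turn 0.16203050909382455
[ 0.25  0.32  1.69  0.    1.13 -0.96]
```

View pics/w1.png

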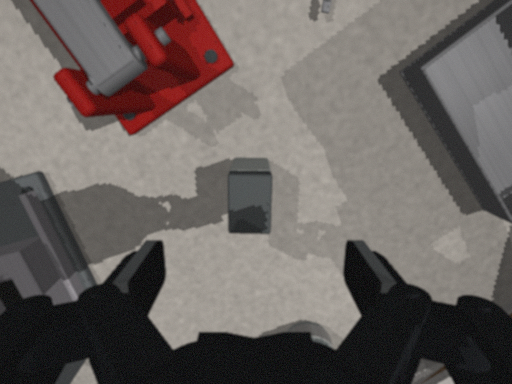

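The cartridge is at (250,200), squarely between the fingers (about cols 155 and 355). I descend and grip.

apply_moves(series=[0, 0, 20, 0, 0, 0.5, 85, 0, 0, 20, 0, 0, 0, 85, 0, 0, 20, 0, 0, 0, 85, 0, 0, 20, 0, 0, 0, 85, 0, 0, 15, 0, 0, 0, 85, 0, 0, 7, 0, 0, 0, 85, 0, 0, 0, 0, 0, 0, 85, 0, 0, 0, 0, 0, 0, 30], force=35)

```text
t: 5.45
tcp_pos: [0.4835, 0.235, 0.1104]
ee_rot: [0.187, 0.982, -0.0, 0.0]
contact_force: [0.3, 0.6, 0.2]
opening: 0.075
grip_force: 0.0
```

apply_moves(series=[0, 0, 0, 0, 0, 0, 25, 0, 0, 0, 0, 0, 0, 25, 0, 0, 0, 0, 0, 0, 25, 0, 0, 0, 0, 0, 0, 25, 0, 0, 0, 0, 0, 0, 25, 0, 0, 0, 0, 0, 0, 25])

```text
t: 5.95
tcp_pos: [0.4838, 0.2357, 0.1109]
ee_rot: [0.187, 0.982, 0.0, 0.001]
contact_force: [-0.4, -1.0, 6.3]
opening: 0.0315
grip_force: 35.7
```

Run:
```python
from h import *
to(.483,.237,.205,174.8)
s=monitor.get_state();print(s["opening"],s["grip_force"])
```

```text
t 5.95 tcp [0.4838 0.2357 0.1109] yaw 158.48 zdir [ 1.7e-03  2.0e-04 -1.0e+00] F [-0.4 -1.   6.3] shift [  1.1   1.  -94.1] turn -16.31583513352041
0.03152552984430005 35.74261609464884
```

apply_moves(series=[0, 0, -10, 0, 0, 0, 25, 0, 0, -28, 0, 0, 0, 25, 0, 0, -28, 0, 0, 0, 25, 0, 0, -28, 0, 0, 0, 25, 0, 0, 0, 0, 0, -5.4, 25, 0, 0, 0, 0, 0, -5.4, 25, 0, 0, 0, 0, 0, -5.5, 25])

```text
t: 6.53
tcp_pos: [0.4832, 0.2357, 0.205]
ee_rot: [0.043, 0.999, 0.0, 0.001]
contact_force: [0.2, -1.0, -2.6]
opening: 0.0313
grip_force: 35.3
```

apply_moves(series=[0, -33, 0, 0, 0, 0, 25, 0, -33, 0, 0, 0, 0, 25, 0, -33, 0, 0, 0, 0, 25, 0, -33, 0, 0, 0, 0, 25, 0, -33, 0, 0, 0, 0, 25, 0, -33, 0, 0, 0, 0, 25, 0, -20, 0, 0, 0, 0, 25, 0, 0, 0, 0, 0, 0, 25])

```text
t: 7.2
tcp_pos: [0.4631, 0.0152, 0.2043]
ee_rot: [0.047, 0.999, -0.001, -0.0]
contact_force: [1.1, -0.0, -2.6]
opening: 0.0317
grip_force: 35.7
```

Run:
```python
from h import *
p,W=cloud("wrist"); np.savez("w2",p=p,W=W); cv2.imwrite("pics/w2.png",p[:,:,::-1])
to(.473,-.0004,.18,174.8)
def box(name,m):
    S=W[m]; c=cv2.minAreaRect((S[:,:2]*1000).astype(np.float32)); print(name,len(S),np.round(c[0],1),np.round(c[1],1),round(c[2],1),np.median(S[:,2]))
z=W[...,2];near=(abs(W[...,1])<.09)&(abs(W[...,0]-.5)<.15)
box("plate",near&(z>.007)&(z<.017)); box("deck",near&(z>.042)&(z<.05)); box("stop",near&(z>.056)&(z<.064))
```

```text
t 7.25 tcp [0.4632 0.0169 0.2043] yaw 174.57 zdir [-1.e-04 -1.e-04 -1.e+00] F [ 0.1 -0.7 -1.2] shift [-11.4 -16.2  24.3] turn -0.23068673526739758
plate 8562 [496.7  -3.6] [109.7 196. ] 84.7 0.009725182733229282
deck 1539 [518. -33.] [ 31.9 133.3] 79.0 0.04374664349667637
stop 66 [571.4  -7.6] [49.5 12.9] 84.2 0.06115572335197192
```

View pics/w2.png

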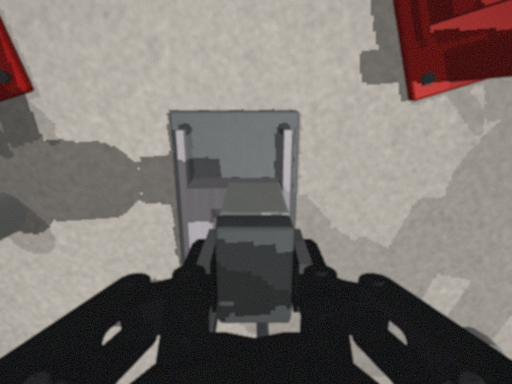

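apply_moves(series=[-4, -6, 0, 0, 0, -0.1, 25, -4, -6, 0, 0, 0, 0, 25, -3.5, -5.5, 5, 0, 0, 0, 25, 0, 0, 14, 0, 0, 0, 25, 0, 0, 14, 0, 0, 0, 25, 0, 0, 8, 0, 0, 0, 25, 0, 0, 0, 0, 0, 0, 25, 0, 0, 0, 0, 0, 0, 25])

```text
t: 7.92
tcp_pos: [0.4732, 0.0003, 0.1624]
ee_rot: [0.044, 0.999, 0.0, -0.001]
contact_force: [-0.8, 0.6, -1.2]
opening: 0.0315
grip_force: 35.8
```

Run:
```python
from h import *
to(.4731,-.0013,.1594,174.7)
```

```text
t 7.92 tcp [4.732e-01 3.000e-04 1.624e-01] yaw 174.91 zdir [-1.5e-03  4.0e-04 -1.0e+00] F [-0.8  0.6 -1.2] shift [-0.  -1.6  3. ] turn 0.21164720407483628
```

apply_moves(series=[0, -1.6, 2.5, 0, 0, 0.2, 25, -2, 0, 0, 0, 0, 0, 25, -2, 0, 0, 0, 0, 0, 25, -2, 0, 0, 0, 0, 0, 25, -2, 0, 0, 0, 0, 0, 25, -2, 0, 0, 0, 0, 0, 25, 0, 0, 0, 0, 0, 0, 25])

```text
t: 8.5
tcp_pos: [0.4837, -0.0027, 0.1606]
ee_rot: [0.047, 0.999, -0.0, 0.0]
contact_force: [-0.0, -0.8, -1.6]
opening: 0.0314
grip_force: 35.8
```

Run:
```python
from h import *
to(.498,-.0036,.1594,174.7)
for i in range(3):
    eyes.camera("wrist"); to(.498,-.0036,.1594,174.7)
```

```text
t 8.5 tcp [ 0.4837 -0.0027  0.1606] yaw 174.67 zdir [ 9.e-04 -2.e-04 -1.e+00] F [-0.  -0.8 -1.6] shift [-14.3   0.4   1.2] turn -0.03142846853640435
t 8.55 tcp [ 0.4834 -0.0026  0.1605] yaw 174.67 zdir [ 4.e-04 -1.e-04 -1.e+00] F [ 0.5 -0.5 -2.3] shift [-14.6   0.4   1.1] turn -0.02795035450077421
t 8.6 tcp [ 0.4832 -0.0025  0.1604] yaw 174.68 zdir [ 1.e-04  0.e+00 -1.e+00] F [-0.9  0.1 -1.5] shift [-14.8   0.3   1. ] turn -0.023943651850402148
t 8.65 tcp [ 0.4831 -0.0025  0.1604] yaw 174.67 zdir [-2.e-04  0.e+00 -1.e+00] F [ 0.6 -0.5 -2.1] shift [-15.    0.3   1. ] turn -0.02659831822811043
```

apply_moves(series=[-2, 0, 0, 0, 0, 0, 25, -2, 0, 0, 0, 0, 0, 25, 0, 0, 0, 0, 0, 0, 25])

```text
t: 8.9
tcp_pos: [0.4876, -0.003, 0.1605]
ee_rot: [0.046, 0.999, -0.0, 0.0]
contact_force: [0.9, -0.6, -1.4]
opening: 0.0314
grip_force: 35.8
```

apply_moves(series=[-1.5, 0, 0, 0, 0, 0, 25, -1.5, 0, 0, 0, 0, 0, 25, 0, 0, 0, 0, 0, 0, 25])

```text
t: 9.15
tcp_pos: [0.4905, -0.0033, 0.1605]
ee_rot: [0.046, 0.999, -0.0, 0.0]
contact_force: [0.1, 0.4, -2.8]
opening: 0.0314
grip_force: 35.8
```

apply_moves(series=[-1.5, 0, 0, 0, 0, 0, 25, -1.5, 0, 0, 0, 0, 0, 25, 0, 0, 0, 0, 0, 0, 25])

```text
t: 9.4
tcp_pos: [0.4934, -0.0035, 0.1605]
ee_rot: [0.046, 0.999, -0.0, 0.0]
contact_force: [-0.1, 0.5, -1.3]
opening: 0.0318
grip_force: 35.8
```

apply_moves(series=[-1.5, 0, 0, 0, 0, 0, 25, -1.5, 0, 0, 0, 0, 0, 25, 0, 0, 0, 0, 0, 0, 25])

```text
t: 9.65
tcp_pos: [0.4964, -0.0038, 0.1605]
ee_rot: [0.046, 0.999, -0.0, 0.0]
contact_force: [0.3, 0.4, -2.0]
opening: 0.0316
grip_force: 35.8
```

apply_moves(series=[-1.5, 0, 0, 0, 0, 0, 25, -1.5, 0, 0, 0, 0, 0, 25, 0, 0, 0, 0, 0, 0, 25])

```text
t: 9.9
tcp_pos: [0.4994, -0.0041, 0.1604]
ee_rot: [0.046, 0.999, -0.0, 0.0]
contact_force: [-0.6, -0.8, -2.4]
opening: 0.0317
grip_force: 35.8
```

apply_moves(series=[-1.5, 0, 0, 0, 0, 0, 25, -1.5, 0, 0, 0, 0, 0, 25, 0, 0, 0, 0, 0, 0, 25])

```text
t: 10.15
tcp_pos: [0.5003, -0.004, 0.1599]
ee_rot: [0.046, 0.999, 0.0, -0.002]
contact_force: [-5.8, -0.6, 1.9]
opening: 0.0315
grip_force: 36.3
```

Contact with the stop is at TCP x≈0.500. I back off about 1 mm from contact and then lower.

apply_moves(series=[1.5, 0, 0, 0, 0, 0, 25, 1.7, 0, 0, 0, 0, 0, 25, 0, 0, 0, 0, 0, 0, 25, 0, 0, 0, 0, 0, 0, 25])

```text
t: 10.48
tcp_pos: [0.4992, -0.004, 0.1606]
ee_rot: [0.047, 0.999, -0.0, 0.001]
contact_force: [1.1, -0.6, -2.3]
opening: 0.0316
grip_force: 35.8
```

Run:
```python
from h import *
to(.499,-.0038,.1594,174.7)
```

```text
t 10.48 tcp [ 0.4992 -0.004   0.1606] yaw 174.67 zdir [ 1.1e-03 -2.0e-04 -1.0e+00] F [ 1.1 -0.6 -2.3] shift [0.2 0.2 1.2] turn -0.03203663953050295
```

apply_moves(series=[0.2, 0, 1.5, 0, 0, 0, 25, 0, 0, 1.5, 0, 0, 0, 25, 0, 0, 1.5, 0, 0, 0, 25, 0, 0, 1, 0, 0, 0, 25, 0, 0, 0, 0, 0, 0, 25])

```text
t: 10.9
tcp_pos: [0.4985, -0.0039, 0.1546]
ee_rot: [0.047, 0.999, 0.0, -0.0]
contact_force: [0.0, -0.9, -1.7]
opening: 0.0313
grip_force: 35.8
```

apply_moves(series=[0, 0, 1, 0, 0, 0, 25, 0, 0, 1, 0, 0, 0, 25, 0, 0, 1, 0, 0, 0, 25, 0, 0, 0, 0, 0, 0, 25])

```text
t: 11.23
tcp_pos: [0.4985, -0.0039, 0.1517]
ee_rot: [0.046, 0.999, 0.0, -0.0]
contact_force: [-0.4, 0.1, -1.4]
opening: 0.0315
grip_force: 35.8
```

apply_moves(series=[0, 0, 1.3, 0, 0, 0, 25, 0, 0, 1.3, 0, 0, 0, 25, 0, 0, 1.4, 0, 0, 0, 25, 0, 0, 0, 0, 0, 0, 25])

```text
t: 11.57
tcp_pos: [0.4984, -0.0039, 0.1476]
ee_rot: [0.047, 0.999, 0.0, -0.0]
contact_force: [0.8, -0.7, -1.4]
opening: 0.0315
grip_force: 35.8
```

apply_moves(series=[0, 0, 1, 0, 0, 0, 25, 0, 0, 0.8, 0, 0, 0, 25, 0, 0, 0, 0, 0, 0, 25])

```text
t: 11.82
tcp_pos: [0.4985, -0.004, 0.146]
ee_rot: [0.046, 0.999, 0.0, -0.0]
contact_force: [-0.7, -0.2, -1.9]
opening: 0.0313
grip_force: 35.8
```

apply_moves(series=[0, 0, 0.7, 0, 0, 0, 25, 0, 0, 0, 0, 0, 0, 25])

```text
t: 11.98
tcp_pos: [0.4986, -0.004, 0.1453]
ee_rot: [0.046, 0.999, 0.0, -0.0]
contact_force: [-1.7, -0.2, -1.9]
opening: 0.0316
grip_force: 35.8
```

apply_moves(series=[0, 0, 0, 0, 0, 0, 60, 0, 0, 0, 0, 0, 0, 60, 0, 0, 0, 0, 0, 0, 60, 0, 0, 0, 0, 0, 0, 60, 0, 0, -10, 0, 0, 0, 60, 0, 0, -30, 0, 0, 0, 60, 0, 0, -40, 0, 0, 0, 60, 0, 0, -40, 0, 0, 0, 60])

```text
t: 12.65
tcp_pos: [0.4978, -0.0038, 0.2668]
ee_rot: [0.046, 0.999, 0.0, -0.001]
contact_force: [1.6, -0.4, 0.5]
opening: 0.0598
grip_force: 0.0
```

Run:
```python
from h import *
pt,T=cloud("top"); np.savez("top2",p=pt,W=T)
p,W=cloud("wrist"); cv2.imwrite("pics/w3.png",np.hstack([cv2.resize(p,(400,300)),cv2.resize(pt[100:250,170:370],(400,300))])[:,:,::-1])
to(.4985,-.004,.26,174.7)
for n,w in(("top",T),("wrist",W)):
    m=(abs(w[...,0]-.5)<.035)&(abs(w[...,1]+.004)<.03)&(w[...,2]>.09)&(w[...,2]<.12)
    S=w[m]; print(n,len(S),cv2.minAreaRect((S[:,:2]*1000).astype(np.float32)) if len(S) else "",np.median(S[:,2]))
S=T[105:135,235:295].reshape(-1,3);S=S[S[:,2]>.2];print(cv2.minAreaRect((S[:,:2]*1000).astype(np.float32)),np.median(S[:,2]),S[:,2].max())
```

```text
t 12.75 tcp [ 0.5019 -0.0046  0.273 ] yaw 174.69 zdir [ 0.0135 -0.0031 -0.9999] F [ 1.5  0.5 -0.2] shift [ 3.6  0.3 13. ] turn -0.013196061545329485
top 115 ((482.9323425292969, -0.46805763244628906), (32.085323333740234, 16.492965698242188), 83.85870361328125) 0.10322014685099172
wrist 2120 ((497.5638427734375, -2.6958999633789062), (31.973215103149414, 45.44967269897461), 84.63138580322266) 0.10157895169360497
((502.1881408691406, 1.601400375366211), (32.99846267700195, 58.59573745727539), 0.013429037295281887) 0.5893733374964841 0.5924801527673217
```

View pics/w3.png

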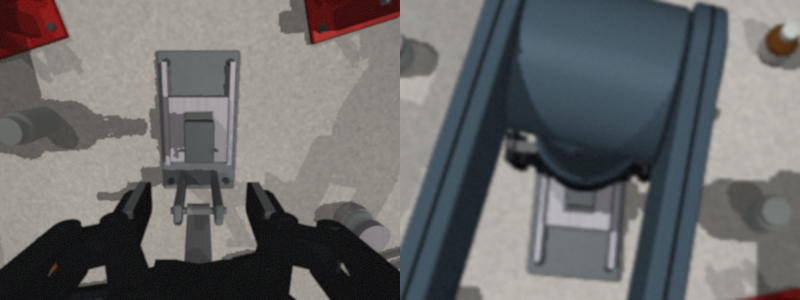

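The wrist half shows the cartridge seated upright in the pocket at (200,140), with its top at about 103 mm and the clamp still open at (198,235). Next I go over and behind the clamp bar with the fingers shut.

apply_moves(series=[0, 0, -35, 0, 0, 0, 40, 0, 0, -35, 0, 0, 0, 0, -25, 0, 0, 0, 0, 0, 0, -25, 0, 0, 0, 0, 0, 0, -25, 0, 0, 0, 0, 0, 0, -25, 0, 0, 0, 0, 0, 0, -25, 0, 0, 0, 0, 0, 0, -25, 0, 0, 0, 0, 0, 0])

```text
t: 13.42
tcp_pos: [0.6489, -0.0179, 0.3358]
ee_rot: [0.046, 0.999, -0.0, 0.0]
contact_force: [0.5, -0.1, -0.5]
opening: -0.0001
grip_force: 0.0
```

```bash
cat >> h.py <<'E'
O=np.array([.498,-.0036]); X=np.array([np.cos(np.radians(-5.3)),np.sin(np.radians(-5.3))])
def st():
    s=monitor.get_state(); d=s["tcp_pos"][:2]-O
    print("station x,y",(d@X*1000).round(1),(X[0]*d[1]-X[1]*d[0]).round(4),"tip z",((s["tcp_pos"][2]-.073)*1000).round(1),"F",s["contact_force"].round(1),"open",s["opening"].round(4),"t",round(s["t"],2), "q",s["joints"].round(2))
E
python3 - <<'E'
from h import *
to(.6474,-.0175,.288,174.7); st()
E
```

```text
t 13.42 tcp [ 0.6489 -0.0179  0.3358] yaw 174.67 zdir [ 2.e-04 -0.e+00 -1.e+00] F [ 0.5 -0.1 -0.5] shift [ 1.6  0.3 47.8] turn -0.02722610667939307Traceback (most recent call last):
  File "<stdin>", line 2, in <module>
  File "h.py", line 22, in st
    print("station x,y",(d@X*1000).round(1),(X[0]*d[1]-X[1]*d[0]).round(4),"tip z",((s["tcp_pos"][2]-.073)*1000).round(1),"F",s["contact_force"].round(1),"open",s["opening"].round(4),"t",round(s["t"],2), "q",s["joints"].round(2))
                                                                                                                                                                 ^^^^^^^^^^^^^^^^^^
AttributeError: 'float' object has no attribute 'round'
```

apply_moves(series=[0, 0, 24, 0, 0, 0, 0, 0, 0, 24, 0, 0, 0, 0, 0, 0, 0, 0, 0, 0, 0, 6, 0, 0, 0, 0, 0, 0, 6, 0, 0, 0, 0, 0, 0, 6, 0, 0, 0, 0, 0, 0, 6, 0, 0, 0, 0, 0, 0, 0, 0, 0, 0, 0, 0, 0])

```text
t: 14.08
tcp_pos: [0.6235, -0.0156, 0.2898]
ee_rot: [0.046, 0.999, -0.0, 0.002]
contact_force: [0.5, -0.5, -0.4]
opening: -0.0005
grip_force: 0.1
```

```bash
sed -i 's/s\["opening"\].round(4)/round(s["opening"],4)/' h.py
python3 - <<'E'
from h import *
st()
E
```

```text
station x,y 126.0 -0.0003 tip z 216.8 F [ 0.5 -0.5 -0.4] open -0.0005 t 14.08 q [-0.2   0.4   1.37 -0.    1.37 -1.68]
```

apply_moves(series=[5, 0, 0, 0, 0, 0, 0, 5, 0, 0, 0, 0, 0, 0, 5, 0, 0, 0, 0, 0, 0, 5, 0, 0, 0, 0, 0, 0])

```text
t: 14.42
tcp_pos: [0.6037, -0.0138, 0.2875]
ee_rot: [0.046, 0.999, -0.0, 0.0]
contact_force: [1.2, -0.3, 2.1]
opening: -0.0001
grip_force: 1.0
```

apply_moves(series=[5, 0, 0, 0, 0, 0, 0, 5, 0, 0, 0, 0, 0, 0, 5, 0, 0, 0, 0, 0, 0, 5, 0, 0, 0, 0, 0, 0])

```text
t: 14.75
tcp_pos: [0.5837, -0.0119, 0.2872]
ee_rot: [0.046, 0.999, 0.0, -0.0]
contact_force: [2.1, -0.4, 0.4]
opening: 0.0003
grip_force: 1.0
```

Run:
```python
from h import *
st(); p,d=eyes.camera("scene"); cv2.imwrite("pics/s1.png",cv2.resize(p[100:290,160:400],(720,570))[:,:,::-1])
```

```text
station x,y 86.1 -0.0004 tip z 214.2 F [ 2.1 -0.4  0.4] open 0.0003 t 14.75 q [-0.21  0.33  1.48 -0.    1.33 -1.69]
```

View pics/s1.png

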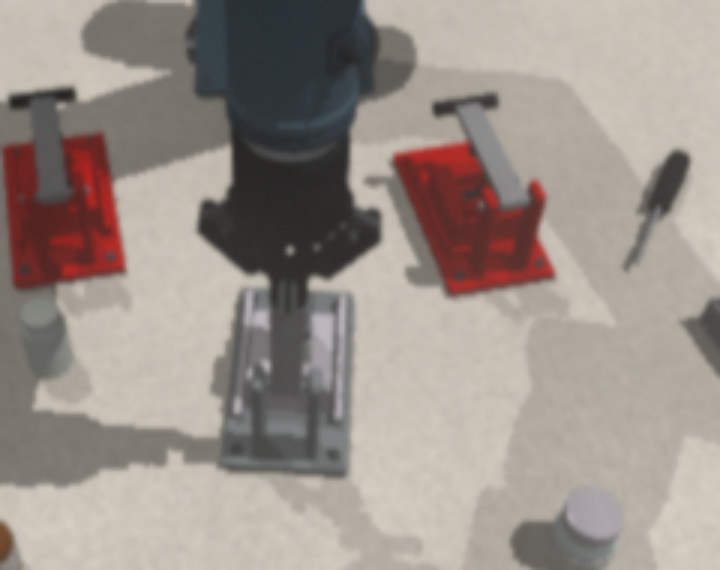

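The fingers at (290,295) are behind the clamp arm, which now stands near upright, and the force is about 2 N. I keep swinging it.

apply_moves(series=[5, 0, 0, 0, 0, 0, 0, 5, 0, 0, 0, 0, 0, 0, 5, 0, 0, 0, 0, 0, 0, 5, 0, 0, 0, 0, 0, 0, 5, 0, 0, 0, 0, 0, 0])

```text
t: 15.22
tcp_pos: [0.5588, -0.0096, 0.2873]
ee_rot: [0.046, 0.999, 0.0, -0.0]
contact_force: [1.6, -0.1, 0.0]
opening: 0.0002
grip_force: 0.8
```

apply_moves(series=[5, 0, 0, 0, 0, 0, 0, 5, 0, 0, 0, 0, 0, 0, 5, 0, 0, 0, 0, 0, 0, 5, 0, 0, 0, 0, 0, 0, 5, 0, 0, 0, 0, 0, 0])

```text
t: 15.63
tcp_pos: [0.5339, -0.0073, 0.2875]
ee_rot: [0.046, 0.999, -0.0, 0.0]
contact_force: [1.9, 0.2, -0.6]
opening: -0.0003
grip_force: 0.7
```

Run:
```python
from h import *
st()
p,W=cloud("wrist"); cv2.imwrite("pics/w4.png",p[:,:,::-1])
d=W[...,:2]-O; sx=d@X; sy=X[0]*d[...,1]-X[1]*d[...,0]; z=W[...,2]
m=(abs(sy)<.04)&(abs(sy)>.018)&(z>.15)&(z<.26)&(sx<.06)&(p.max(-1)<60)
print(m.sum(),np.median(sx[m]),np.percentile(z[m],[5,50,95]) if m.sum() else "")
```

```text
station x,y 36.1 -0.0003 tip z 214.5 F [ 1.9  0.2 -0.6] open -0.0003 t 15.63 q [-0.22  0.24  1.6   0.    1.3  -1.7 ]
2100 0.013414098444042167 [0.22171083 0.227139   0.25775327]
```

View pics/w4.png

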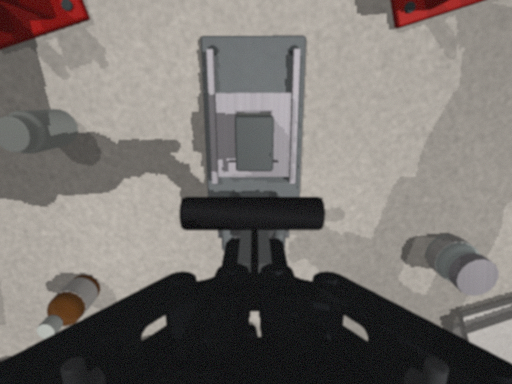

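The bar is at (252,213), station x≈13 mm and height about 0.22 m, so the clamp is near 1.09 rad and the cartridge is undisturbed. I lift over and push it down from above along its arc.

apply_moves(series=[0, 0, -16, 0, 0, 0, 0, 0, 0, -18, 0, 0, 0, 0, 14, 0, 0, 0, 0, 0, 0, 14, 0, 0, 0, 0, 0, 0, 0, 0, 9, 0, 0, 0, 0, 0, 0, 6, 0, 0, 0, 0, 6, 0, 4, 0, 0, 0, 0, 6, 0, 4, 0, 0, 0, 0])

```text
t: 16.35
tcp_pos: [0.4946, -0.0037, 0.2975]
ee_rot: [0.046, 0.999, 0.0, -0.0]
contact_force: [-0.0, 0.0, 1.9]
opening: -0.0003
grip_force: 0.6
```

Run:
```python
from h import *
st()
```

```text
station x,y -3.4 -0.0004 tip z 224.5 F [-0.   0.   1.9] open -0.0003 t 16.35 q [-0.23  0.16  1.67 -0.    1.31 -1.71]
```

apply_moves(series=[5, 0, 5, 0, 0, 0, 0, 5, 0, 5, 0, 0, 0, 0, 5, 0, 5, 0, 0, 0, 0, 5, 0, 5, 0, 0, 0, 0, 4, 0, 5, 0, 0, 0, 0])

```text
t: 16.77
tcp_pos: [0.4678, -0.001, 0.2733]
ee_rot: [0.046, 0.999, 0.0, -0.003]
contact_force: [-13.0, 0.6, 11.9]
opening: 0.0
grip_force: 8.2
```

apply_moves(series=[4, 0, 5.5, 0, 0, 0, 0, 4, 0, 5.5, 0, 0, 0, 0, 4, 0, 5.5, 0, 0, 0, 0, 3, 0, 5.5, 0, 0, 0, 0])

```text
t: 17.1
tcp_pos: [0.4515, 0.0007, 0.2504]
ee_rot: [0.046, 0.999, 0.0, -0.005]
contact_force: [-13.7, 1.0, 9.1]
opening: 0.0001
grip_force: 6.6
```

Run:
```python
from h import *
st()
```

```text
station x,y -46.7 -0.0 tip z 177.4 F [-13.7   1.    9.1] open 0.0001 t 17.1 q [-0.25  0.13  1.83 -0.    1.19 -1.72]
```

The force is mostly along the arm, so the tip is on the bar's outer edge. I lift off and look at where the bar is.

apply_moves(series=[0, 0, -20, 0, 0, 0, 0, 0, 0, -30, 0, 0, 0, 0, -15, 0, -20, 0, 0, 0, 0, 0, 0, 0, 0, 0, 0, 0, 0, 0, 0, 0, 0, 0, 0])

```text
t: 17.52
tcp_pos: [0.4713, -0.0015, 0.3218]
ee_rot: [0.046, 0.999, -0.0, 0.001]
contact_force: [-0.0, 0.3, -0.7]
opening: -0.0
grip_force: 0.0
```

Run:
```python
from h import *
st()
p,W=cloud("wrist"); cv2.imwrite("pics/w5.png",p[:,:,::-1])
d=W[...,:2]-O; sx=d@X; sy=X[0]*d[...,1]-X[1]*d[...,0]; z=W[...,2]
m=(abs(sy)<.04)&(abs(sy)>.018)&(z>.1)&(z<.235)&(sx<.06)&(p.max(-1)<60)
print(m.sum(),np.percentile(sx[m],[3,50,97]),np.percentile(z[m],[5,50,95]))
m=(abs(sx)<.05)&(abs(sy)<.025)&(z>.085)&(z<.115); S=np.c_[sx[m],sy[m]]*1000
print(cv2.minAreaRect(S.astype(np.float32)),np.median(z[m]))
```

```text
station x,y -26.8 -0.0004 tip z 248.8 F [-0.   0.3 -0.7] open -0.0 t 17.52 q [-0.24  0.1   1.68  0.    1.35 -1.72]
732 [-0.0448453  -0.03952883 -0.03200065] [0.1696375  0.17459834 0.17628139]
((9.4171724319458, 16.28188705444336), (1.120069980621338, 22.773216247558594), 89.15826416015625) 0.10036730315397593
```

View pics/w5.png

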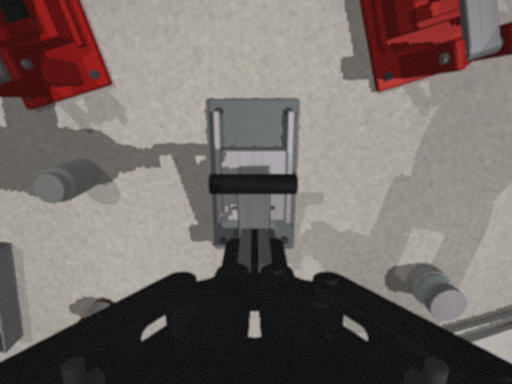

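The bar is at (253,184), x≈−39 mm with its top at 0.176 m, about 0.53 rad. I press again from above, slightly on the hinge side of the bar's middle.

apply_moves(series=[6, 0, 20, 0, 0, 0, 0, 0, 0, 20, 0, 0, 0, 0, 0, 0, 18, 0, 0, 0, 0, 0, 0, 7, 0, 0, 0, 0, 1, 0, 5, 0, 0, 0, 0, 2, 0, 5, 0, 0, 0, 0, 2, 0, 5, 0, 0, 0, 0])

```text
t: 18.15
tcp_pos: [0.4596, -0.0003, 0.2414]
ee_rot: [0.046, 0.999, -0.0, 0.0]
contact_force: [-1.2, 0.2, 2.1]
opening: -0.0002
grip_force: 0.9
```

Run:
```python
from h import *
st()
```

```text
station x,y -38.5 -0.0003 tip z 168.4 F [-1.2  0.2  2.1] open -0.0002 t 18.15 q [-0.24  0.15  1.83 -0.    1.16 -1.72]
```

apply_moves(series=[2, 0, 5, 0, 0, 0, 0, 2, 0, 5, 0, 0, 0, 0, 1, 0, 5, 0, 0, 0, 0, 1, 0, 4, 0, 0, 0, 0, 1, 0, 4, 0, 0, 0, 0, 1, 0, 3, 0, 0, 0, 0, 0, 0, 0, 0, 0, 0, 0])

```text
t: 18.73
tcp_pos: [0.4516, 0.0004, 0.2148]
ee_rot: [0.047, 0.999, 0.0, -0.0]
contact_force: [0.2, 0.1, -0.1]
opening: 0.0002
grip_force: 0.0
```

Run:
```python
from h import *
st()
```

```text
station x,y -46.6 -0.0003 tip z 141.8 F [ 0.2  0.1 -0.1] open 0.0002 t 18.73 q [-0.25  0.17  1.89  0.    1.09 -1.72]
```

apply_moves(series=[1, 0, 2, 0, 0, 0, 0, 1, 0, 2, 0, 0, 0, 0, 1, 0, 2, 0, 0, 0, 0, 0, 0, 2, 0, 0, 0, 0, 0, 0, 0, 0, 0, 0, 0])

```text
t: 19.15
tcp_pos: [0.4486, 0.0007, 0.207]
ee_rot: [0.047, 0.999, 0.0, -0.0]
contact_force: [-0.5, 0.1, -0.0]
opening: 0.0
grip_force: 0.0
```

apply_moves(series=[0, 0, 1.5, 0, 0, 0, 0, 0, 0, 1.5, 0, 0, 0, 0, 0, 0, 1.5, 0, 0, 0, 0])

```text
t: 19.4
tcp_pos: [0.4487, 0.0007, 0.2028]
ee_rot: [0.046, 0.999, 0.0, -0.0]
contact_force: [-1.2, 0.6, -0.0]
opening: -0.0001
grip_force: 0.5
```

apply_moves(series=[0, 0, 1.5, 0, 0, 0, 0, 0, 0, 1.5, 0, 0, 0, 0])

```text
t: 19.57
tcp_pos: [0.4487, 0.0007, 0.2]
ee_rot: [0.046, 0.999, 0.0, -0.0]
contact_force: [-2.7, 0.4, 8.3]
opening: 0.0002
grip_force: 4.3
```

Foot contact, 8 N. I drive down in small steps.

apply_moves(series=[0, 0, 1, 0, 0, 0, 0, 0, 0, 1, 0, 0, 0, 0, 0, 0, 0, 0, 0, 0, 0])

```text
t: 19.82
tcp_pos: [0.4484, 0.0008, 0.1982]
ee_rot: [0.046, 0.999, -0.0, -0.0]
contact_force: [-3.0, -0.7, 6.1]
opening: -0.0001
grip_force: 3.2
```

apply_moves(series=[0, 0, 1, 0, 0, 0, 0, 0, 0, 1, 0, 0, 0, 0, 0, 0, 0, 0, 0, 0, 0])

```text
t: 20.07
tcp_pos: [0.4482, 0.0008, 0.1962]
ee_rot: [0.046, 0.999, -0.0, -0.001]
contact_force: [-4.7, 1.1, 6.7]
opening: 0.0001
grip_force: 3.5
```

apply_moves(series=[0.4, 0, 1, 0, 0, 0, 0, 0.4, 0, 1, 0, 0, 0, 0, 0.2, 0, 1, 0, 0, 0, 0, 0, 0, 0, 0, 0, 0, 0])

```text
t: 20.4
tcp_pos: [0.4477, 0.0008, 0.1933]
ee_rot: [0.046, 0.999, -0.0, -0.0]
contact_force: [-3.5, 1.4, 7.0]
opening: 0.0003
grip_force: 3.4
```

apply_moves(series=[0.2, 0, 1, 0, 0, 0, 0, 0.2, 0, 1, 0, 0, 0, 0, 0, 0, 0, 0, 0, 0, 0])

```text
t: 20.65
tcp_pos: [0.4474, 0.0008, 0.1914]
ee_rot: [0.046, 0.999, -0.0, 0.0]
contact_force: [-2.2, -0.6, 6.6]
opening: 0.0007
grip_force: 3.4
```

Tip at 0.118 m and moving smoothly; about 5 mm left.

apply_moves(series=[0, 0, 1, 0, 0, 0, 0, 0, 0, 1, 0, 0, 0, 0, 0, 0, 0, 0, 0, 0, 0])

```text
t: 20.9
tcp_pos: [0.4472, 0.0008, 0.1893]
ee_rot: [0.046, 0.999, -0.0, -0.0]
contact_force: [-2.4, 0.1, 6.4]
opening: -0.0
grip_force: 3.4
```

apply_moves(series=[0, 0, 0.8, 0, 0, 0, 0, 0, 0, 0, 0, 0, 0, 0])

```text
t: 21.07
tcp_pos: [0.4472, 0.0009, 0.1885]
ee_rot: [0.046, 0.999, -0.0, -0.0]
contact_force: [-2.1, -0.4, 7.7]
opening: 0.0001
grip_force: 3.6
```

apply_moves(series=[0, 0, 0.8, 0, 0, 0, 0, 0, 0, 0, 0, 0, 0, 0])

```text
t: 21.23
tcp_pos: [0.4471, 0.0009, 0.1877]
ee_rot: [0.046, 0.999, -0.0, -0.0]
contact_force: [-4.2, 0.6, 6.4]
opening: -0.0003
grip_force: 3.7
```

apply_moves(series=[0, 0, 0.8, 0, 0, 0, 0, 0, 0, 0, 0, 0, 0, 0])

```text
t: 21.4
tcp_pos: [0.4471, 0.0009, 0.1869]
ee_rot: [0.046, 0.999, -0.0, -0.0]
contact_force: [-4.1, -0.0, 8.3]
opening: 0.0001
grip_force: 3.7
```

apply_moves(series=[0, 0, 0.8, 0, 0, 0, 0, 0, 0, 0, 0, 0, 0, 0])

```text
t: 21.57
tcp_pos: [0.4471, 0.0009, 0.1862]
ee_rot: [0.046, 0.999, -0.0, -0.0]
contact_force: [-3.7, 0.7, 7.8]
opening: 0.0
grip_force: 4.1
```

apply_moves(series=[0, 0, 0.8, 0, 0, 0, 0, 0, 0, 0, 0, 0, 0, 0])

```text
t: 21.73
tcp_pos: [0.447, 0.0009, 0.1858]
ee_rot: [0.046, 0.999, -0.0, -0.0]
contact_force: [-5.8, 0.3, 13.4]
opening: 0.0
grip_force: 6.4
```

apply_moves(series=[0, 0, 0.4, 0, 0, 0, 0, 0, 0, 0, 0, 0, 0, 0])

```text
t: 21.9
tcp_pos: [0.4471, 0.0009, 0.1857]
ee_rot: [0.046, 0.999, -0.0, -0.0]
contact_force: [-6.3, 0.9, 16.4]
opening: 0.0
grip_force: 8.0
```

The end of travel is felt: 16 N with no more motion, tip at 113 mm against 114 expected. I withdraw.

apply_moves(series=[0, 0, -2, 0, 0, 0, 0, 0, 0, -10, 0, 0, 0, 0, 0, 0, -25, 0, 0, 0, 0, 0, 0, -35, 0, 0, 0, 0, 0, 0, -35, 0, 0, 0, 0, 20, 0, -30, 0, 0, 0, 0, 0, 0, 0, 0, 0, 0, 0, 0, 0, 0, 0, 0, 0, 0])

```text
t: 22.57
tcp_pos: [0.4279, 0.0026, 0.3232]
ee_rot: [0.046, 0.999, -0.0, 0.002]
contact_force: [-0.3, -0.1, -0.7]
opening: 0.0005
grip_force: 0.0
```

Run:
```python
from h import *
st()
p,W=cloud("wrist"); cv2.imwrite("pics/w6.png",p[:,:,::-1])
d=W[...,:2]-O; sx=d@X; sy=X[0]*d[...,1]-X[1]*d[...,0]; z=W[...,2]
m=(abs(sy)<.032)&(abs(sy)>.018)&(z>.095)&(z<.2)&(sx<-.04)&(sx>-.08)&(p.max(-1)<60)
print("bar",m.sum(),np.percentile(sx[m],[3,50,97]),np.percentile(z[m],[5,50,95]))
m=(abs(sx)<.03)&(abs(sy)<.0175)&(abs(sy)>.0135)&(z>.07)&(z<.12)
print("cap sides",m.sum(),np.percentile(z[m],[10,50,90]) if m.sum() else "")
m=(sx>-.04)&(sx<.04)&(abs(sy)<.01)&(z>.07); print("arm top z",np.median(z[m]),[np.median(z[m&(abs(sx-a)<.005)]).round(4) for a in(-.03,0,.02)])
```

```text
station x,y -70.3 -0.0003 tip z 250.2 F [-0.3 -0.1 -0.7] open 0.0005 t 22.57 q [-0.26  0.02  1.77  0.    1.35 -1.73]
bar 395 [-0.06224454 -0.0571658  -0.04972313] [0.10516783 0.11034029 0.11198858]
cap sides 86 [0.08197429 0.0931261  0.09419981]
arm top z 0.10966395406225055 [np.float64(0.1095), np.float64(nan), np.float64(nan)]
  return _methods._mean(a, axis=axis, dtype=dtype,
  ret = ret.dtype.type(ret / rcount)
```

View pics/w6.png

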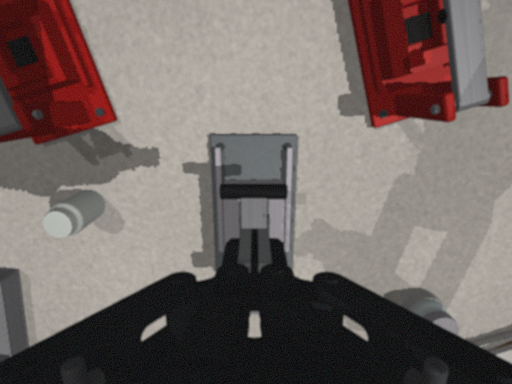

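The picture shows the clamp shut, with the bar at (253,190) and its top at about 0.112 m. The cap is about 8 mm lower than when placed, so the cartridge is home, and the robot is clear.

```bash
python3 -c "
from bench import order; print(order.close_job())"
```

```text
the job is handed in; nothing more can be done
None
```

I handed the job in, but close_job returned no verdict: the cartridge was let go in the pocket with the clamp open, the clamp then drove it home (about 8 mm down, end of travel felt at 16 N) and is shut, and the bystanders were not touched.

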